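# Stack a flat-edged flange and its end cap on the bench spigot

### The job

Build up the hub on the aluminium fixture plate: seat the flat-edged flange face down on the plate's centring spigot, turned so that its flat lies against the short alignment bar and it sits fully home, flush on the plate. Then seat the small round end cap face down on the flange's own spigot, fully home. Let go of both, and leave the pulley, the spectacles and the tools where they lie.

Things in the scene. Friction and masses are not known exactly. Their poses are not given: they have to be found in the camera images.
- plate: Fixed aluminium plate, 180 x 220 x 20 mm (its x, y, z), origin at the centre of its underside. At its centre stands a round steel spigot, 30 mm across, 12 mm tall, top edge chamfered. Beside it a fixed steel alignment bar is screwed to the plate's top: 12 mm wide, 44 mm long, 6 mm tall.
- spigot_foot (a point): Centre of the spigot's foot, on the plate's top, 20 mm over the bench; axes as the plate's. The alignment bar's inner face lies 35 mm from here, square to the radius. The bar's direction from here is not measured: it is within 0.5 rad either way of the plate's +x, to be seen or found by touch.
- flange: Loose aluminium hub, 0.14 to 0.28 kg, lying face (flange) down; origin at the centre of its underside, z up. Flange 80 mm across, 8 mm thick, with one flat cut in its rim, on its +x side, 33.3 mm from the axis. Above it a round barrel 42 mm across (8 to 32 mm high), then a spigot 20 mm across (32 to 40 mm). Underneath, a central round recess 32 mm across, 13.5 mm deep.
- flange_seat (a point): Centre of the flange's barrel top, 32 mm above its underside, where the cap sits; its spigot rises 8 mm more. The flange set down off-centre stays up on the plate's spigot (12 mm high); centred but wrongly turned, its rim rides on the bar (6 mm high); turned within about 4 degrees, flat facing the bar, it drops home.
- cap: Loose aluminium end cap, 0.07 to 0.14 kg, lying face (flange) down; origin at the centre of its underside, z up. Round flange 54 mm across, 6 mm thick, above it a round barrel 30 mm across up to 30 mm height, plain top. Underneath, a central round recess 22 mm across, 9.5 mm deep; set down off-centre on the flange's spigot it stays 8 mm high.
- pulley: Loose aluminium pulley with two rims 60 mm across, 32 mm tall, among the parts; not part of the job, leave it. Origin at the centre of its underside.
- file: Loose small file, 180 mm long, up to 10 mm tall, lying along the plate's y on the plate's near (-x) side, 78 mm from the spigot; leave it. Origin under its middle.
- screwdriver: Loose screwdriver, about 150 mm long, lying on the bench between the plate and the parts; leave it.
- spectacles: Loose dark spectacle frame, 135 mm wide and 45 mm tall, on the far side of the bench; leave it.
There are look-alikes about, which are no part of the job. What is shaped like the flange but red or turquoise is not meant.

How it is judged:
By the outcome, as a careful person would: the job done as asked, in the order asked, and still so for the second after the job is handed in, with the robot touching nothing.
It also fails if it takes over 67 s, if anything falls off the work surface, if the arm or the gripper's body presses on something with over 40 N, if the wrist force passes 120 N, or if a joint passes its speed limit or range.

### The arm

A 7-joint arm with a two-finger parallel gripper is mounted at the origin on the work surface. World frame = base frame: x ahead of the robot, y to its left, z up, the work surface at z = 0. Lengths are in m, angles in rad, forces in N, time in s.
With the tool pointing down it reaches from about 0.35 to 0.9 m from the base axis. Payload 8.1 kg.
Tool frame: the origin (TCP) lies at the very end of the fingers, on their centre line; the grasp point (between the pads) lies 19 mm behind it (arm.grip_depth is the distance from the TCP to the grasp point, in m); z points along the fingers, y is the line along which they close (so a half turn about z gives the same grasp; the last joint's range is limited). The gripper opens to 92 mm and grips with 3 to 60 N. Pads are 19 mm wide; open, the fingers measure 130 mm over their backs; the gripper's body (75 mm by 190 mm) begins 47 mm behind the grasp point.
Start: joints at [-1.368, 0.434, 0.025, 1.573, -0.012, 1.134, -0.075], TCP at [0.188, 0.596, 0.227] pointing down, gripper open.
Joint ranges: [-2.62, 2.62], [-0.44, 2.09], [-1.27, 1.32], [0.08, 2.57], [-1.32, 4.46], [0.12, 2], [-2.74, 2.74]. Speed limits (rad/s): [2.22, 2.22, 3.01, 3.01, 3.14, 3.14, 3.14].

### API

Orientations are given as a rotation vector (axis times angle).
In Python, from rig import arm, imaging, workorder gives the robot as it stands. The module is installed in compiled form; this text tells all that it offers.
- The arm moves only by the tool send_rows, never from a script. Its argument "moves" is a list of rows, each a list of 7 numbers: the shift along the tool's x, y, z each as a share of 1000 mm, from -1 to 1, then the turn, a rotation vector about the tool's x, y, z each as a share of 90 degrees, from -1 to 1, then the gripper command: -1 is shut, 1 is fully open, values between are in proportion. In form: [[tx, ty, tz, wx, wy, wz, fingers], ...]. A call has 1 to 12 rows; each row is the pose to reach, as a shift and turn from the pose commanded when the call began, along the tool's axes at that moment; what a row does not reach only later rows make up. A row lasts 1/10 s, in which the tool goes at most 50 mm and 8.59 degrees, less where a joint would pass 70% of its speed; a pose out of reach is approached as far as the arm can. A call with a number of a shift or a turn outside -1 to 1 is refused whole. A call with a gripper value outside its range is refused whole. The fingers move at their own pace and stop on an object; the grip force is fixed at half the most. Time passes only in rows, so rows that repeat a pose let the fingers close. It gives the time, the measured TCP pose, the force, the opening and the grip force at its end, in the units of the state.
- arm.observe(): the state, without advancing time (a new reading comes with each control period).
- imaging.capture(name): name is "scene" or "side" or "wrist"; returns the picture (384x512x3 uint8, red, green, blue); there is no depth.
- imaging.camera_params(name): a dict with "fx", "fy", "cx", "cy" (pixels), "position" and "attitude" of the camera in the world. Camera axes: x right, y down, z forward; pixel columns grow to the right and rows downward; lengths in m; the calibration is good to about 2 mm. A picture is of the moment at which its call begins: read the wrist's pose just before it. camera_params takes no time and is no camera call; for the wrist camera it gives the pose at the moment of the call.
- workorder.job_done(): hands the job in; it is judged then, once.
The state is a dict: "t": time; "joint_positions": joint angles; "qvel": joint speeds; "joint_efforts": joint torques, N m; "position": TCP position; "ee_rot": TCP orientation; "contact_force": force on the tool from outside, world axes, zero at the start; "ft_torque": the same for the moment, N m; "width": finger opening in m; "gripper_force": force on a finger pad.
Only numpy, scipy, OpenCV 4.12 (cv2) and the standard library are available. Lean on these libraries where they do the work, as an engineer would, in place of code of your own. Each camera call takes 0.05 s, during which the arm holds its last target. There are 200 camera calls.

## Working session

There is one attempt and no reset: what is moved stays moved. The work goes in short steps, Python scripts to look and compute and a tool call to move; the robot and the scene stay as the last step left them, time stands still between calls to the robot, and variables do not carry over. Pictures are saved under pics/ and viewed, at most 12 in all, crops included, and the job is handed in when it is done.

Besides the shell and the picture viewer there is one more tool, called as name(argument=value, ...), one argument or row to a line, values as JSON. send_rows: Moves the arm, as the interface text tells. Shift numbers are shares of 1000 mm and turn numbers shares of 90 degrees, none past 1 either way. Its arguments: {"type":"object","properties":{"moves":{"type":"array","items":{"type":"array","items":{"type":"number","minimum":-1,"maximum":1}}}},"required":["moves"]}

```bash
mkdir -p pics
cat > h.py <<'E'
import numpy as np,cv2
from scipy.spatial.transform import Rotation as R
from rig import arm,imaging,workorder
def cap(n,f=None):
    p=imaging.camera_params(n); im=imaging.capture(n)
    if f: cv2.imwrite('pics/'+f,im[:,:,::-1])
    return im,p
def rot(p):
    a=np.array(p['attitude'],float)
    return a if a.shape==(3,3) else (R.from_rotvec(a) if a.size==3 else R.from_quat(a)).as_matrix()
def ray(p,u,v,z):
    d=rot(p)@np.array([(u-p['cx'])/p['fx'],(v-p['cy'])/p['fy'],1]); c=np.array(p['position'])
    return c+d*(z-c[2])/d[2]
def proj(p,X):
    q=rot(p).T@(np.array(X)-p['position']); return q[0]/q[2]*p['fx']+p['cx'],q[1]/q[2]*p['fy']+p['cy']
def delta(x,yaw=None):
    "tool-axis shift in the units of moves to world TCP x"
    s=arm.observe(); return R.from_rotvec(s['ee_rot']).as_matrix().T@(np.array(x)-s['position'])
E
python3 - <<'E'
from h import *
s=arm.observe(); print(s); 
print(R.from_rotvec(s['ee_rot']).as_matrix().round(3))
for n in ('scene','side','wrist'):
    im,p=cap(n,n+'0.png'); print(n,p)
a=[cv2.imread(f'pics/{n}0.png') for n in ('scene','side','wrist')]
b=np.zeros((600,800,3),np.uint8)
for i,q in enumerate(a):
    q=cv2.resize(q,(400,300)); b[300*(i//2):300*(i//2)+300,400*(i%2):400*(i%2)+400]=q
cv2.imwrite('pics/all0.png',b)
E
```

```text
{'t': 0.0, 'joint_positions': array([-1.36759912,  0.43520288,  0.02494012,  1.57410273, -0.01156826,
        1.13402017, -0.07507034]), 'qvel': array([-1.46961307e-04,  5.76232991e-04,  9.22510415e-04, -5.54037406e-05,
       -1.08174496e-03, -1.27942974e-03,  1.17547654e-03]), 'joint_efforts': array([ 9.03204091e-04, -6.67865109e+01,  9.85586755e-01, -3.14461291e+01,
       -6.04044367e-02,  4.23753331e-02,  1.91403788e-04]), 'position': array([0.1880483 , 0.59549028, 0.22595493]), 'ee_rot': array([-4.78458016e-01, -3.10485853e+00,  2.49209268e-03]), 'contact_force': array([1.10237937, 0.33917118, 0.68277687]), 'ft_torque': array([-0.03152042, -0.00429488, -0.01253285]), 'gripper_force': 0.0, 'width': 0.0918059668962723}
[[-0.954  0.301 -0.   ]
 [ 0.301  0.954 -0.002]
 [-0.    -0.002 -1.   ]]
scene {'fx': 379.07544226306834, 'fy': 379.07544226306834, 'cx': 257.87628811701904, 'cy': 198.20881166435873, 'position': array([ 0.96258857, -0.51613759,  0.90576298]), 'attitude': array([-2.44126159, -0.85779777,  0.27657887])}
side {'fx': 365.30330599325333, 'fy': 365.30330599325333, 'cx': 255.22060916130513, 'cy': 188.19658436077256, 'position': array([0.30190737, 0.61882761, 0.49713309]), 'attitude': array([-0.57284419,  2.51135817, -1.42657007])}
wrist {'fx': 292.3273911810718, 'fy': 292.3273911810718, 'cx': 258.0823604848902, 'cy': 192.75067412787044, 'position': array([0.11109177, 0.62054761, 0.3843937 ]), 'attitude': array([2.32247689, 1.70303537, 0.264906  ])}
```

View pics/scene0.png

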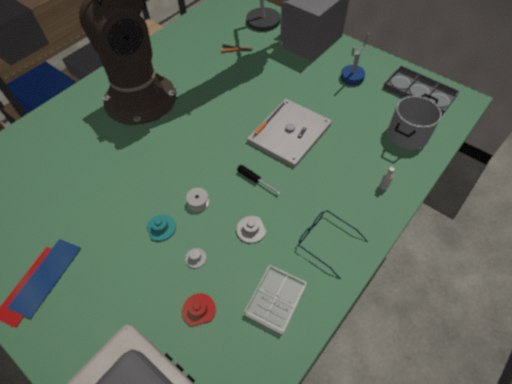

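View pics/all0.png

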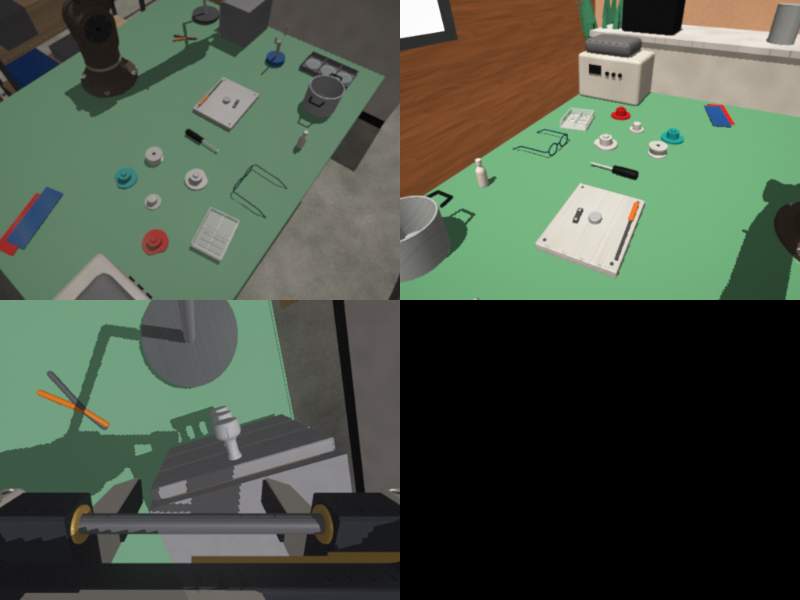

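The scene shows the plate at (290,130) with spigot (290,128), and the bar at (302,132). The candidate parts are:
- Bright-metal flange at (251,229): this fits, because it is aluminium with a wide flange and stepped barrel.
- Turquoise (161,227) and red (199,309): excluded decoys.
- Small cap at (196,258), with a plain barrel.
- Two-rimmed pulley at (197,200): not part of the job.

I'll confirm with a crop.

Run:
```python
from h import *
im,p=cap('scene'); sd,ps=cap('side')
pts=lambda *a:[ray(p,*q).round(3) for q in a]
print('spigot',pts((290,127,.032)),'bar',pts((302.5,132,.026)),'flange',pts((251,230,.004)),'cap',pts((196,258,.006)),'pulley',pts((197,200,.016)))
print('corners',pts((289,101,.02),(330,125,.02),(293,163,.02),(250,136,.02)))
for n,X in dict(sp=ray(p,290,127,.032),fl=ray(p,251,230,.004),cap=ray(p,196,258,.006)).items(): print(n,np.round(proj(ps,X)))
c1=cv2.resize(im[180:280,150:283],(532,400),interpolation=2)
c2=cv2.resize(im[95:170,240:340],(400,300),interpolation=2)[:,:268]
c3=cv2.resize(sd[220:350,170:330],(0,0),fx=1.65,fy=1.65,interpolation=2)
b=np.zeros((600,800,3),np.uint8);b[:400,:532]=c1;b[:300,532:]=c2;b[300:300+c3.shape[0],536:536+c3.shape[1]]=c3[:, :264]
c4=cv2.resize(sd[155:205,235:385],(530,190),interpolation=2);b[405:595,:530]=c4
cv2.imwrite('pics/crop1.png',b[:,:,::-1])
```

```text
spigot [array([0.504, 0.188, 0.032])] bar [array([0.544, 0.2  , 0.026])] flange [array([ 0.631, -0.158,  0.004])] cap [array([ 0.572, -0.31 ,  0.006])] pulley [array([ 0.456, -0.184,  0.016])]
corners [array([0.425, 0.291, 0.02 ]), array([0.592, 0.283, 0.02 ]), array([0.591, 0.086, 0.02 ]), array([0.422, 0.09 , 0.02 ])]
sp [250. 275.]
fl [263. 184.]
cap [302. 164.]
```

View pics/crop1.png

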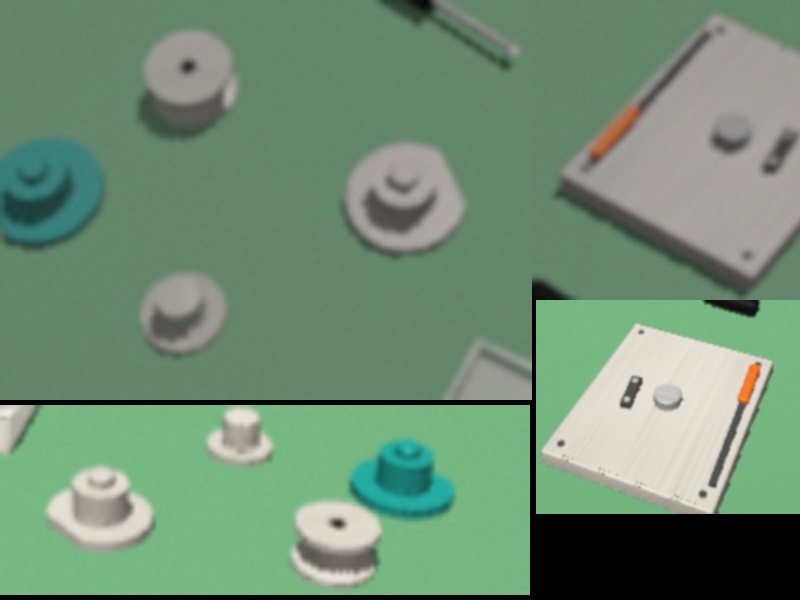

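The crops confirm it: flange at scene (251,230) with its flat on the upper right, roughly (260,219)–(266,231). The cap is at (196,258) with a plain top, and the pulley at (197,200) has two rims and a hole. The bar lies beyond the spigot on the +x side.

Run:
```python
from h import *
im,p=cap('scene'); s=arm.observe(); w=imaging.camera_params('wrist')
T=R.from_rotvec(s['ee_rot']).as_matrix()
print('cam in tool',T.T@(np.array(w['position'])-s['position']),'\n',(T.T@rot(w)).round(3))
a,b=ray(p,260,218.5,.008),ray(p,266,231,.008); d=b-a; print('flat dir deg',np.degrees(np.arctan2(d[0],-d[1])),a,b)
print('delta',delta([.631,-.158,.30]).round(3))
```

```text
cam in tool [ 0.08093232  0.00043793 -0.15838822] 
 [[ 0.    -0.953 -0.304]
 [ 1.     0.     0.001]
 [-0.001 -0.304  0.953]]
flat dir deg 61.3495574628352 [ 0.62860321 -0.11718935  0.008     ] [ 0.6653861  -0.13728606  0.008     ]
delta [-0.649 -0.585 -0.073]
```

send_rows(
  moves=[
    [0,0,-0.05,0,0,0,1],
    [-0.649,-0.585,-0.06,0,0,0.56,1],
    [-0.649,-0.585,-0.06,0,0,0.56,1],
    [-0.649,-0.585,-0.06,0,0,0.56,1],
    [-0.649,-0.585,-0.06,0,0,0.56,1],
    [-0.649,-0.585,-0.06,0,0,0.56,1],
    [-0.649,-0.585,-0.06,0,0,0.56,1],
    [-0.649,-0.585,-0.06,0,0,0.56,1],
    [-0.649,-0.585,-0.06,0,0,0.56,1],
    [-0.649,-0.585,-0.06,0,0,0.56,1],
    [-0.649,-0.585,-0.06,0,0,0.56,1],
    [-0.649,-0.585,-0.06,0,0,0.56,1],
  ],
)

```text
t: 1.5
position: [0.4675, 0.12, 0.2834]
ee_rot: [1.755, 2.606, 0.002]
contact_force: [1.5, 0.1, -0.7]
width: 0.0919
gripper_force: 0.0
```

Run:
```python
from h import *
s=arm.observe();print(s['t'],s['position'],s['joint_positions'].round(2),delta([.631,-.158,.22]).round(3))
T=R.from_rotvec(s['ee_rot']).as_matrix();print(T.round(3))
im,p=cap('wrist','w1.png')
```

```text
1.5 [0.46748309 0.1200395  0.28341018] [-0.79  0.15  0.49  1.85 -0.08  1.16  0.12] [-0.319  0.047  0.063]
[[-0.376  0.927  0.001]
 [ 0.927  0.376  0.001]
 [ 0.     0.001 -1.   ]]
```

View pics/w1.png

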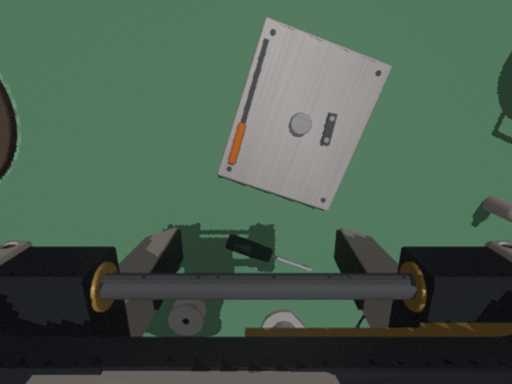

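send_rows(
  moves=[
    [-0.319,0.047,0.063,0,0,0,1],
    [-0.319,0.047,0.063,0,0,0,1],
    [-0.319,0.047,0.063,0,0,0,1],
    [-0.319,0.047,0.063,0,0,0,1],
    [-0.319,0.047,0.063,0,0,0,1],
    [-0.319,0.047,0.063,0,0,0,1],
    [-0.319,0.047,0.063,0,0,0,1],
    [-0.319,0.047,0.063,0,0,0,1],
    [-0.319,0.047,0.063,0,0,0,1],
    [-0.319,0.047,0.063,0,0,0,1],
  ],
)

```text
t: 2.55
position: [0.6302, -0.1545, 0.2201]
ee_rot: [-1.753, -2.606, -0.001]
contact_force: [0.5, 0.4, 0.6]
width: 0.0921
gripper_force: 0.0
```

Run:
```python
from h import *
s=arm.observe();print(s['t'],s['position'],s['joint_positions'].round(2),s['qvel'].round(2))
im,p=cap('wrist','w2.png');np.save('p2.npy',p)
```

```text
2.55 [ 0.63020593 -0.15454148  0.22007369] [-0.21  0.52  0.58  1.55 -0.3   1.16  0.81] [-0.01 -0.01  0.    0.    0.   -0.    0.  ]
```

View pics/w2.png

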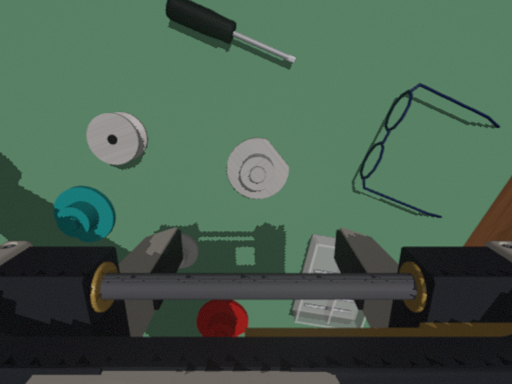

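w1 shows the plate with the spigot at (301,124) and the bar at (329,129). w2 shows the flange at about (258,169), with its flat running from (262,139) to (288,169). Next I'll segment both pictures.

Run:
```python
from h import *
p=np.load('p2.npy',allow_pickle=True).item()
im=cv2.imread('pics/w2.png'); hsv=cv2.cvtColor(im,cv2.COLOR_BGR2HSV)
m=(hsv[:,:,1]<70).astype(np.uint8); m[:, :215]=0;m[:,310:]=0;m[:115]=0;m[220:]=0
m=cv2.morphologyEx(m,2,np.ones((3,3)))
c=max(cv2.findContours(m,0,1)[0],key=cv2.contourArea)[:,0].astype(float)
W=np.array([ray(p,u,v,.006)[:2] for u,v in c])
# circle: iterative fit excluding flat
from scipy.optimize import least_squares
k=np.ones(len(W),bool); x=np.r_[W.mean(0),.04]
for _ in range(8):
    x=least_squares(lambda q:np.hypot(*(W[k]-q[:2]).T)-q[2],x).x
    k=np.abs(np.hypot(*(W-x[:2]).T)-x[2])<.0015
print('circle',x,k.mean())
q=W-x[:2]; r=np.hypot(*q.T); a=np.degrees(np.arctan2(q[:,1],q[:,0]))
f=r<x[2]-.0025; print(f.sum(),'flat mid',np.median(a[f]),a[f].min(),a[f].max(),r.min())
F=q[f].astype(np.float32); vx,vy,x0,y0=cv2.fitLine(F,2,0,.01,.01).ravel(); n=np.array([vy,-vx]); n*=np.sign(n@[x0,y0]); print('normal',np.degrees(np.arctan2(n[1],n[0])),n@[x0,y0])
print('spigot top',ray(p,258,174.5,.040), 'cap', )
print('delta',delta([*x[:2],.06]))
```

```text
circle [ 0.63289517 -0.15785451  0.04109545] 0.861271676300578
22 flat mid 60.905761298750576 34.34764136806695 87.696073635782 0.033995228999365724
normal 61.122463 0.034300596
spigot top [ 0.63311039 -0.15650453  0.04      ] cap
delta [-0.00439395  0.00097698  0.16028342]
```

send_rows(
  moves=[
    [-0.004,0.001,0.05,0,0,0,1],
    [-0.004,0.001,0.1,0,0,0,1],
    [-0.004,0.001,0.15,0,0,0,1],
    [-0.004,0.001,0.19,0,0,0,1],
    [-0.004,0.001,0.2075,0,0,0,1],
    [-0.004,0.001,0.2075,0,0,0,1],
    [-0.004,0.001,0.2075,0,0,0,-1],
    [-0.004,0.001,0.2075,0,0,0,-1],
    [-0.004,0.001,0.2075,0,0,0,-1],
    [-0.004,0.001,0.2075,0,0,0,-1],
    [-0.004,0.001,0.2075,0,0,0,-1],
    [-0.004,0.001,0.2075,0,0,0,-1],
  ],
)

```text
t: 3.8
position: [0.6329, -0.1594, 0.0128]
ee_rot: [1.755, 2.605, 0.0]
contact_force: [0.3, -0.3, 0.4]
width: 0.0485
gripper_force: 0.0
```

Run:
```python
from h import *
s=arm.observe();print(s['t'],s['position'],s['contact_force'],s['width'],s['gripper_force'])
# spigot + bar from w1 pose: TCP known, cam in tool known
Rt=R.from_matrix([[0,-.953,-.304],[1,0,.001],[-.001,-.304,.953]]).as_matrix()
T=np.array([[-.376,.927,.001],[.927,.376,.001],[0,.001,-1]])
p=imaging.camera_params('wrist'); p=dict(p); p['position']=np.array([.46748,.12004,.28341])+T@[.08093,.00044,-.15839]
p['attitude']=T@Rt
im=cv2.imread('pics/w1.png'); g=im[95:160,280:350]
cv2.imwrite('pics/w1c.png',cv2.resize(g,None,fx=8,fy=8,interpolation=cv2.INTER_CUBIC))
np.save('p1.npy',p)
hsv=cv2.cvtColor(im,cv2.COLOR_BGR2HSV)
m=(hsv[:,:,2]<70).astype(np.uint8); m[:,:316]=0;m[:,344:]=0;m[:108]=0;m[150:]=0
for c in cv2.findContours(m,0,1)[0]:
    if cv2.contourArea(c)>30: print(cv2.minAreaRect(c), np.unique(c[:,0],axis=0).mean(0))
for u,v in [(273,32),(378,72.5),(322.5,200),(229,169)]: print('screw',ray(p,u,v,.02).round(4))
print('spigot',ray(p,301,122.5,.032))
```

```text
3.8 [ 0.63285877 -0.15944761  0.0128252 ] [ 0.33704759 -0.29368179  0.40730213] 0.04852027003154882 0.0
screw [0.4248 0.2797 0.02  ]
screw [0.5741 0.288  0.02  ]
screw [0.5843 0.0971 0.02  ]
screw [0.4351 0.0889 0.02  ]
spigot [0.50373295 0.18993171 0.032     ]
```

View pics/w1c.png

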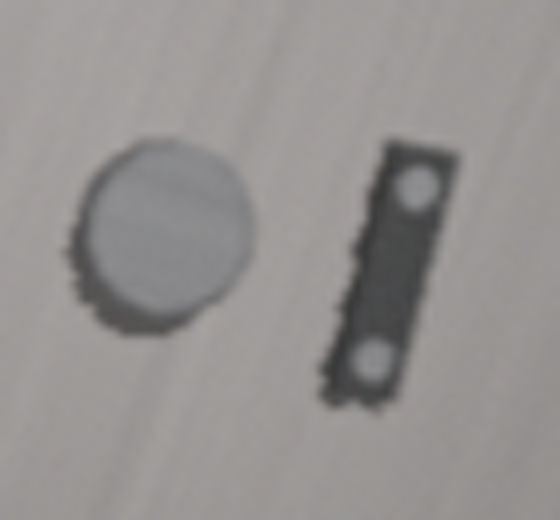

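send_rows(
  moves=[
    [0,0,0,0,0,0,-1],
    [0,0,0,0,0,0,-1],
    [0,0,0,0,0,0,-1],
    [0,0,0,0,0,0,-1],
  ],
)

```text
t: 4.2
position: [0.6326, -0.1595, 0.0126]
ee_rot: [-1.755, -2.605, 0.0]
contact_force: [-1.0, -0.6, 3.3]
width: 0.0412
gripper_force: 30.0
```

Run:
```python
from h import *
s=arm.observe();print(s['t'],s['position'],s['contact_force'],s['width'],s['gripper_force'])
p=np.load('p1.npy',allow_pickle=True).item()
a,b=ray(p,332.25,118.5,.026),ray(p,326.75,140,.026);S=ray(p,301.5,123.5,.032)
d=a-b;print(a,b,S,'bar normal',np.degrees(np.arctan2(-d[0],d[1])),'dir',np.degrees(np.arctan2(*((a+b)/2-S)[1::-1])),np.linalg.norm(((a+b)/2-S)[:2]))
im,p=cap('scene'); sd,q=cap('side')
# sub-pixel check from fixed cameras: bar mid & spigot
print('scene px pred',np.round(proj(p,S),1),np.round(proj(p,(a+b)/2),1))
```

```text
4.2 [ 0.63260529 -0.15951898  0.01262159] [-0.97200137 -0.61822484  3.3341013 ] 0.04124250040288617 30.00055169708503
[0.54249529 0.21100154 0.026     ] [0.54848975 0.18160358 0.026     ] [0.50492443 0.18897479 0.032     ] bar normal 11.525037704365337 dir 10.238878708129011 0.04122458369448254
scene px pred [290.4 127.1] [302.2 133. ]
```

send_rows(
  moves=[
    [0,0,-0.03,0,0,0,-1],
    [0,0,-0.08,0,0,0,-1],
    [0.05,-0.01,-0.13,0,0,0,-1],
    [0.1,-0.018,-0.15,0,0,0.1,-1],
    [0.15,-0.026,-0.15,0,0,0.2,-1],
    [0.2,-0.034,-0.15,0,0,0.3,-1],
    [0.25,-0.042,-0.15,0,0,0.4,-1],
    [0.29,-0.048,-0.15,0,0,0.48,-1],
    [0.31,-0.05,-0.15,0,0,0.53,-1],
    [0.32,-0.05,-0.15,0,0,0.556,-1],
    [0.32,-0.05,-0.15,0,0,0.556,-1],
    [0.32,-0.05,-0.15,0,0,0.556,-1],
  ],
)

```text
t: 5.5
position: [0.4664, 0.1179, 0.1625]
ee_rot: [2.691, 1.621, 0.0]
contact_force: [0.3, 0.4, -1.7]
width: 0.0412
gripper_force: 30.0
```

send_rows(
  moves=[
    [0,0,0,0,0,0,-1],
    [0,0,0,0,0,0,-1],
    [0,0,0,0,0,0,-1],
  ],
)

```text
t: 5.8
position: [0.4665, 0.1173, 0.1625]
ee_rot: [2.693, 1.617, 0.0]
contact_force: [-0.0, -0.3, -2.4]
width: 0.0414
gripper_force: 30.0
```

Run:
```python
from h import *
s=arm.observe();print(s['t'],s['position'],s['contact_force'],s['width'],s['joint_positions'].round(2),s['qvel'].round(3))
T=R.from_rotvec(s['ee_rot']).as_matrix();print(T.round(3))
im,p=cap('wrist','w3.png');np.save('p3.npy',dict(p,tcp=s['position'],T=T))
```

```text
5.8 [0.46649979 0.11730863 0.16254408] [-1.64768896e-03 -2.90623043e-01 -2.44209049e+00] 0.04142948071656149 [-1.02  0.35  0.86  2.04 -0.34  0.89 -0.46] [-0.007  0.001 -0.003 -0.001 -0.001  0.    -0.003]
[[ 0.47   0.883  0.   ]
 [ 0.883 -0.47  -0.   ]
 [-0.     0.    -1.   ]]
```

View pics/w3.png

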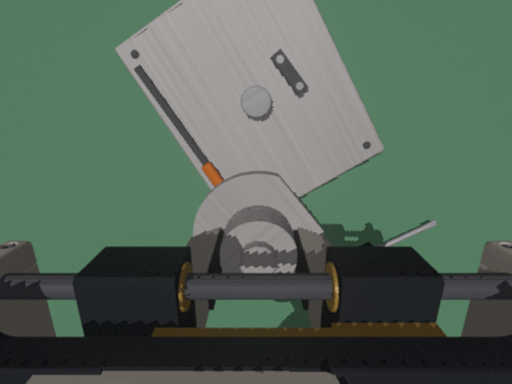

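w3 shows the plate spigot at about (256,100), the bar screws at (280,59) and (299,86), and the held flange. The flange's flat runs from about (287,178) to (330,232). I'll fit these.

```bash
cat > f.py <<'E'
from h import *
from scipy.optimize import least_squares
def edgepts(g,p,c,z,r0,r1,a0,a1,n=160):
    "strongest gradient along world radial lines around c at height z"
    out=[]
    for a in np.radians(np.linspace(a0,a1,n)):
        rs=np.arange(r0,r1,.0003)
        px=np.array([proj(p,[c[0]+r*np.cos(a),c[1]+r*np.sin(a),z]) for r in rs],np.float32)
        v=cv2.remap(g,px[:,0][None],px[:,1][None],1)[0].astype(float)
        d=np.abs(v[4:]-v[:-4]); i=d.argmax()
        if d[i]>12: out.append([c[0]+rs[i+2]*np.cos(a),c[1]+rs[i+2]*np.sin(a)])
    return np.array(out)
def circ(W,r):
    f=lambda q:np.hypot(*(W-q[:2]).T)-q[2]
    s=least_squares(f,[*W.mean(0),r],loss='soft_l1',f_scale=.0004); return s.x,np.median(np.abs(f(s.x)))
def line(F,c):
    vx,vy,x0,y0=cv2.fitLine((F-c).astype(np.float32),cv2.DIST_HUBER,0,.001,.01).ravel(); n=np.array([vy,-vx]); n*=np.sign(n@[x0,y0]); return np.degrees(np.arctan2(n[1],n[0])),n@[x0,y0]
E
python3 - <<'E'
from f import *
p=np.load('p3.npy',allow_pickle=True).item(); g=cv2.GaussianBlur(cv2.cvtColor(cv2.imread('pics/w3.png'),6),(3,3),0)
S=ray(p,256,99.5,.032)[:2]; W=edgepts(g,p,S,.032,.010,.020,-30,150); x,e=circ(W,.015); print('spigot',x,e,len(W))
a,b=ray(p,280,59,.026),ray(p,299.5,86,.026); d=b-a
print('bar',np.degrees(np.arctan2(-d[0],d[1]))%180,np.degrees(np.arctan2(*((a+b)/2)[1::-1]-0)) , np.linalg.norm((a+b)[:2]/2-x[:2]),np.degrees(np.arctan2(*(((a+b)/2)[:2]-x[:2])[::-1])))
t=p['tcp']; z=t[2]-.0126+.008; c=t[:2]
A=np.degrees(np.arctan2(p['T'][1,0],p['T'][0,0])); print('tool x az',A)
W=edgepts(g,p,c,z,.034,.046,A+5,A+80); x2,e=circ(W,.04); print('flange',x2,e,len(W))
# fixed radius fit
s=least_squares(lambda q:np.hypot(*(W-q).T)-.04,c,loss='soft_l1',f_scale=.0004).x
print('fixed r',s,'off tool',p['T'].T[:2,:2]@(s-c))
F=edgepts(g,p,s,z,.029,.038,-12,30); print('flat',line(F,s),len(F))
E
```

```text
spigot [0.50458424 0.18933342 0.01501569] 0.00011151341922932718 55
bar 11.014990759458243 19.915942409913526 0.04120269865548455 11.362905506578429
tool x az 61.94791968433731
flange [0.47286829 0.11414561 0.04606783] 0.0002506160473887964 160
fixed r [0.47059795 0.12024666] off tool [0.00452013 0.00223503]
flat (np.float32(11.383886), np.float32(0.032051332)) 160
```

Run:
```python
from f import *
p=np.load('p3.npy',allow_pickle=True).item(); g=cv2.GaussianBlur(cv2.cvtColor(cv2.imread('pics/w3.png'),6),(3,3),0)
t=p['tcp']; c=t[:2]; z=t[2]-.0046
print('TCP px at flange top z',np.round(proj(p,[*c,z]),1),'at barrel top',np.round(proj(p,[*c,t[2]-.0126+.032]),1),'spigot top',np.round(proj(p,[*c,t[2]-.0126+.04]),1))
A=61.95
for a in range(-90,100,10):
    W=edgepts(g,p,c,z,.030,.052,A+a,A+a,1)
    if len(W): print(a,np.round(1e3*np.hypot(*(W[0]-c)),1),np.round(proj(p,[*W[0],z])).astype(int),end=' | ')
print()
# profile straight up column 260 & left/right row 250
print(g[160:290:2,258]); print(g[255,200:330:2])
```

```text
TCP px at flange top z [255.3 241.5] at barrel top [254.9 262. ] spigot top [254.7 270.3]
-90 42.0 [323 241] | -80 42.0 [323 231] | -70 39.0 [316 222] | -60 37.2 [309 213] | -50 36.6 [302 206] | -40 37.2 [296 198] | -30 39.0 [289 189] | -20 43.8 [281 177] | -10 45.3 [269 171] | 0 45.3 [255 170] | 10 44.7 [241 172] | 20 43.8 [229 177] | 30 41.7 [219 185] | 40 41.1 [210 193] | 50 40.8 [202 201] | 60 40.2 [197 211] | 70 39.3 [194 221] | 80 33.6 [201 233] | 90 41.7 [188 241] | 
[155 155 155 154 153 133 105 135 147 147 147 148 147 147 147 147 146 147
 148 147 147 148 140 106 107 101  99  99  99  98 107 141 146 146 146 146
 143 141 141 143 133 100  93 109 140 138 123  92  79  79  79  78  78 108
 142 146 121  55  57  59  65  66  71  76  78]
[70 70 70 70 71 68 41 26 26 33 67 80 80 80 78 77 76 77 79 80 74 73 77 77
 78 81 78 79 79 82 80 78 79 81 81 76 75 72 71 78 79 79 80 79 78 78 79 79
 71 35 28 29 41 66 71 70 71 71 72 70 70 70 67 39 27]
```

Run:
```python
from f import *
p=np.load('p3.npy',allow_pickle=True).item(); g=cv2.cvtColor(cv2.imread('pics/w3.png'),6)
t=p['tcp']; c=t[:2]; B=t[2]-.0126; T=p['T'][:2,:2]
off=lambda u,v,z:np.round(1e3*T.T@(ray(p,u,v,z)[:2]-c),2)
for n,u,v,h,r in [('bot',258,170,0,40),('top',258,174,.008,40),('bar bot',258,205,.008,21),('bar top',258,221,.032,21)]: print(n,off(u,v,B+h)-[r,0])
# silhouette bottom edge: first big drop coming inward, in direction +-; top edge: dark->bright
for nm,h in (('top',.008),('bot',0)):
  P=[]
  for a in np.radians(np.arange(-10,60,2.)+61.95):
    rs=np.arange(.050,.034,-.0002)
    px=np.array([proj(p,[c[0]+r*np.cos(a),c[1]+r*np.sin(a),B+h]) for r in rs],np.float32)
    v=cv2.remap(g,px[:,0][None],px[:,1][None],1)[0].astype(float); d=v[5:]-v[:-5]
    i=d.argmax() if nm=='top' else d.argmin()
    if abs(d[i])>12: P.append(c+rs[i+2]*np.array([np.cos(a),np.sin(a)]))
  P=np.array(P); s=least_squares(lambda q:np.hypot(*(P-q).T)-.04,c,loss='soft_l1',f_scale=.0004)
  print(nm,len(P),1e3*T.T@(s.x-c),'med',np.median(np.abs(s.fun))*1e3)
# pad midline
row=g[250:258].mean(0); print('pads mid at z+.03?',off(258.3,254,B+.03))
```

```text
bot [3.34 1.69]
top [2.86 1.68]
bar bot [2.96 1.69]
bar top [2.95 1.68]
top 35 [3.37498525 1.61618797] med 0.07637303193520212
bot 21 [3.26135642 1.4054564 ] med 0.11240476851247932
pads mid at z+.03? [3.73 1.85]
```

Run:
```python
from h import *
p=np.load('p3.npy',allow_pickle=True).item()
s=arm.observe(); T=p['T']
d=T.T[:2,:2]@(np.array([.50458,.18933])-p['tcp'][:2])*1e3; print(d-[3.1,1.6], s['position'])
```

```text
[78.36846371 -1.86320733] [0.46642975 0.11750788 0.16252565]
```

send_rows(
  moves=[
    [0.04,-0.001,0,0,0,0,-1],
    [0.0784,-0.0019,0,0,0,0,-1],
    [0.0784,-0.0019,0.05,0,0,0,-1],
    [0.0784,-0.0019,0.095,0,0,0,-1],
    [0.0784,-0.0019,0.11,0,0,0,-1],
    [0.0784,-0.0019,0.11,0,0,0,-1],
    [0.0784,-0.0019,0.11,0,0,0,-1],
    [0.0784,-0.0019,0.114,0,0,0,-1],
    [0.0784,-0.0019,0.118,0,0,0,-1],
    [0.0784,-0.0019,0.12,0,0,0,-1],
    [0.0784,-0.0019,0.122,0,0,0,-1],
  ],
)

```text
t: 6.95
position: [0.5013, 0.1887, 0.0408]
ee_rot: [-2.692, -1.619, -0.001]
contact_force: [-0.1, 0.4, -2.7]
width: 0.0412
gripper_force: 30.0
```

Run:
```python
from h import *
s=arm.observe();print(s['t'],s['position'],s['contact_force'],s['ft_torque'],s['width'])
```

```text
6.95 [0.50133912 0.18868761 0.04080265] [-0.10235154  0.38883779 -2.67585336] [-0.10453672  0.12486491  0.00708547] 0.04115341279082242
```

It has gone over the spigot freely, so I'll continue down.

send_rows(
  moves=[
    [0,0,0.002,0,0,0,-1],
    [0,0,0.003,0,0,0,-1],
    [0,0,0.004,0,0,0,-1],
    [0,0,0.005,0,0,0,-1],
    [0,0,0.006,0,0,0,-1],
    [0,0,0.007,0,0,0,-1],
    [0,0,0.0078,0,0,0,-1],
    [0,0,0.0078,0,0,0,-1],
  ],
)

```text
t: 7.75
position: [0.5012, 0.1885, 0.0327]
ee_rot: [-2.692, -1.619, 0.0]
contact_force: [-0.0, -0.3, -3.3]
width: 0.0416
gripper_force: 30.0
```

Run:
```python
from h import *
s=arm.observe();print(s['t'],s['position'],s['contact_force'],s['ft_torque'],s['width'])
```

```text
7.75 [0.50120867 0.1884627  0.03266279] [-0.03729972 -0.2637492  -3.2801255 ] [-0.09539519  0.11484496  0.05102939] 0.0416271696139496
```

send_rows(
  moves=[
    [0,0,0.0005,0,0,0,0],
    [0,0,0.0005,0,0,0,1],
    [0,0,0.0005,0,0,0,1],
    [0,0,0.0005,0,0,0,1],
    [0,0,0,0,0,0,1],
    [0,0,-0.03,0,0,0,1],
    [0,0,-0.08,0,0,0,1],
    [0,0,-0.13,0,0,0,1],
    [-0.03,0,-0.17,0,0,0,1],
    [-0.03,0,-0.17,0,0,0,1],
    [-0.03,0,-0.17,0,0,0,1],
    [-0.03,0,-0.17,0,0,0,1],
  ],
)

```text
t: 8.95
position: [0.4865, 0.1626, 0.2019]
ee_rot: [-2.691, -1.62, 0.002]
contact_force: [-0.2, 0.5, -0.4]
width: 0.0921
gripper_force: 0.0
```

Run:
```python
from f import *
s=arm.observe();T=R.from_rotvec(s['ee_rot']).as_matrix();print(s['t'],s['position'],s['contact_force'],T[:,0])
im,p=cap('wrist','w4.png');np.save('p4.npy',dict(p,tcp=s['position'],T=T))
u,v=proj(p,[.5046,.1893,.03]);print(u,v)
sd,q=cap('side'); a,b=map(int,proj(q,[.5046,.1893,.03]))
o=np.hstack([cv2.resize(im[max(0,int(v)-80):max(0,int(v)-80)+160,int(u)-80:int(u)+80],(400,400)),cv2.resize(sd[b-50:b+50,a-50:a+50],(400,400))])
cv2.imwrite('pics/w4c.png',o[:,:,::-1])
A0=delta([.572,-.31,.22]);print('to cap',A0)
```

```text
8.95 [0.48652832 0.1626182  0.20192945] [-0.19716281  0.45405246 -0.44036179] [ 4.68169368e-01  8.83638559e-01 -5.82706808e-04]
259.7356302882104 147.44855769368206
to cap [-0.37745959  0.29665183 -0.01800736]
```

View pics/w4c.png

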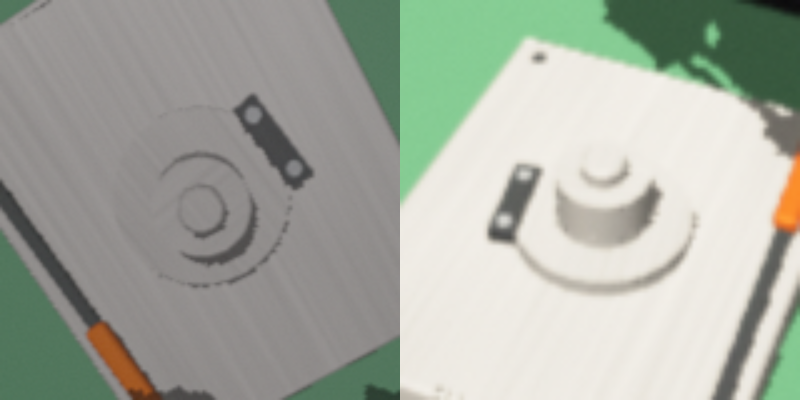

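The crop shows the flange flat on the plate with its flat lying along the bar, so it is home. Now the cap.

send_rows(
  moves=[
    [-0.377,0.297,-0.018,0,0,0,1],
    [-0.377,0.297,-0.018,0,0,0,1],
    [-0.377,0.297,-0.018,0,0,0,1],
    [-0.377,0.297,-0.018,0,0,0,1],
    [-0.377,0.297,-0.018,0,0,0,1],
    [-0.377,0.297,-0.018,0,0,0,1],
    [-0.377,0.297,-0.018,0,0,0,1],
    [-0.377,0.297,-0.018,0,0,0,1],
    [-0.377,0.297,-0.018,0,0,0,1],
    [-0.377,0.297,-0.018,0,0,0,1],
    [-0.377,0.297,-0.018,0,0,0,1],
    [-0.377,0.297,-0.018,0,0,0,1],
  ],
)

```text
t: 10.25
position: [0.5722, -0.3108, 0.219]
ee_rot: [-2.692, -1.616, 0.003]
contact_force: [0.4, 0.3, 0.4]
width: 0.0921
gripper_force: 0.0
```

send_rows(
  moves=[
    [0,0,0,0,0,0,1],
    [0,0,0,0,0,0,1],
  ],
)

```text
t: 10.45
position: [0.5731, -0.3085, 0.2201]
ee_rot: [-2.689, -1.621, 0.0]
contact_force: [0.3, 0.5, 0.3]
width: 0.0916
gripper_force: 0.0
```

Run:
```python
from f import *
s=arm.observe();T=R.from_rotvec(s['ee_rot']).as_matrix();print(s['t'],s['position'],T[:,0],s['joint_positions'].round(2))
im,p=cap('wrist','w5.png')
hsv=cv2.cvtColor(im,cv2.COLOR_RGB2HSV); m=((hsv[:,:,1]<70)&(hsv[:,:,2]>60)).astype(np.uint8); u,v=proj(p,[.572,-.31,.006]); print(u,v)
m=cv2.morphologyEx(m,2,np.ones((3,3))); 
for c in cv2.findContours(m,0,1)[0]:
    if 300<cv2.contourArea(c)<5000:
        (cx,cy),r=cv2.minEnclosingCircle(c)
        W=np.array([ray(p,*q,.005)[:2] for q in c[:,0]]); x,e=circ(W,.027)
        print((cx,cy,r),x,e,'shift',T[:2,:2].T@(x[:2]-s['position'][:2]))
```

```text
10.45 [ 0.57305136 -0.30849453  0.22011738] [4.67022708e-01 8.84245061e-01 6.80068456e-04] [-0.1   0.58  0.83  1.56 -0.45  1.2   0.33]
256.6897924828353 168.59152621300572
(182.0, 382.0, 156.00331115722656) [-0.38757915 -1.88651289  1.49690931] 0.009920059231631195 shift [-1.8439912  -0.11246378]
(15.5, 252.5, 18.721744537353516) [ 0.20857107 -0.26512491  0.02727904] 0.0022806333367348802 shift [-0.1318712  -0.34254446]
(147.5, 249.5, 34.90711975097656) [ 0.37164484 -0.34293924  0.03404569] 0.009647138152759062 shift [-0.12451898 -0.16200629]
(367.5, 248.5, 36.31125259399414) [ 0.65856888 -0.49334315  0.03511919] 0.01064735344274285 shift [-0.12351285  0.16194677]
(479.20001220703125, 237.0, 39.2459831237793) [ 0.81040955 -0.55368607  0.03579058] 0.008591429349465326 shift [-0.10595775  0.32439259]
(258.3524475097656, 168.54917907714844, 21.631887435913086) [ 0.57354928 -0.31162527  0.02778797] 0.0003169021859944481 shift [-0.0025358  0.0019024]
(123.5, 121.5, 32.25688171386719) [ 0.45155336 -0.1809963   0.03642281] 0.0018835166246800178 shift [ 0.05599736 -0.16697846]
```

View pics/w5.png

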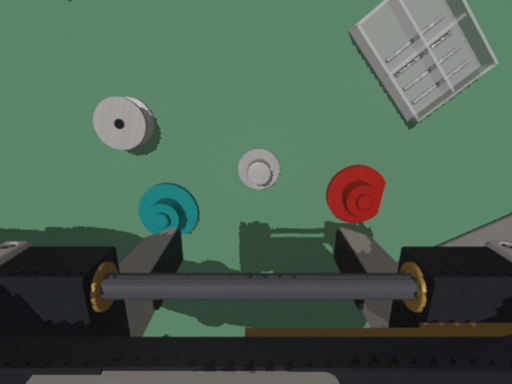

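w5 shows the cap at (258,168), the turquoise decoy at (168,210) and the red one at (357,195). I'll descend with the fingers part-open to clear them.

send_rows(
  moves=[
    [-0.003,0.001,0.05,0,0,0,0.5],
    [-0.003,0.001,0.1,0,0,0,0.5],
    [-0.003,0.001,0.15,0,0,0,0.5],
    [-0.003,0.001,0.195,0,0,0,0.5],
    [-0.003,0.001,0.21,0,0,0,0.5],
    [-0.003,0.001,0.21,0,0,0,0.5],
    [-0.003,0.001,0.21,0,0,0,-1],
    [-0.003,0.001,0.21,0,0,0,-1],
    [-0.003,0.001,0.21,0,0,0,-1],
    [-0.003,0.001,0.21,0,0,0,-1],
    [-0.003,0.001,0.21,0,0,0,-1],
    [-0.003,0.001,0.21,0,0,0,-1],
  ],
)

```text
t: 11.7
position: [0.5724, -0.3135, 0.0112]
ee_rot: [2.692, 1.619, 0.001]
contact_force: [-0.7, 0.7, 4.5]
width: 0.0289
gripper_force: 30.0
```

send_rows(
  moves=[
    [0,0,0,0,0,0,-1],
    [0,0,0,0,0,0,-1],
    [0,0,0,0,0,0,-1],
    [0,0,0,0,0,0,-1],
  ],
)

```text
t: 12.1
position: [0.5724, -0.3134, 0.0112]
ee_rot: [2.692, 1.619, 0.001]
contact_force: [-1.2, 1.9, 5.9]
width: 0.0294
gripper_force: 30.0
```

Run:
```python
from h import *
s=arm.observe();print(s['t'],s['position'],s['width'],s['gripper_force'])
# standoff: spigot in view, TCP 50 mm back along tool x, underside ~ 0.12
T=R.from_rotvec(s['ee_rot']).as_matrix()
print(delta(np.array([.5015,.1885,.17])-.07*T[:,0]))
```

```text
12.1 [ 0.57235441 -0.31341571  0.01120135] 0.02936766396148706 30.00106930732727
[ 0.34014235 -0.29788927 -0.15875129]
```

send_rows(
  moves=[
    [0,0,-0.04,0,0,0,-1],
    [0,0,-0.09,0,0,0,-1],
    [0.03,-0.03,-0.13,0,0,0,-1],
    [0.34,-0.298,-0.159,0,0,0,-1],
    [0.34,-0.298,-0.159,0,0,0,-1],
    [0.34,-0.298,-0.159,0,0,0,-1],
    [0.34,-0.298,-0.159,0,0,0,-1],
    [0.34,-0.298,-0.159,0,0,0,-1],
    [0.34,-0.298,-0.159,0,0,0,-1],
    [0.34,-0.298,-0.159,0,0,0,-1],
    [0.34,-0.298,-0.159,0,0,0,-1],
    [0.34,-0.298,-0.159,0,0,0,-1],
  ],
)

```text
t: 13.3
position: [0.4667, 0.1322, 0.1695]
ee_rot: [-2.685, -1.627, 0.0]
contact_force: [-0.0, 0.8, 0.1]
width: 0.0293
gripper_force: 30.0
```

send_rows(
  moves=[
    [0.001,0,0,0,0,0,-1],
    [0,0,0,0,0,0,-1],
    [0,0,0,0,0,0,-1],
    [0,0,0,0,0,0,-1],
  ],
)

```text
t: 13.7
position: [0.4686, 0.125, 0.1697]
ee_rot: [2.695, 1.615, -0.0]
contact_force: [0.5, -0.1, -1.4]
width: 0.0294
gripper_force: 30.0
```

Run:
```python
from f import *
s=arm.observe();T=R.from_rotvec(s['ee_rot']).as_matrix();print(s['t'],s['position'],T[:,0],s['joint_positions'].round(2),s['qvel'].round(3))
im,p=cap('wrist','w6.png');np.save('p6.npy',dict(p,tcp=s['position'],T=T))
c=s['position'][:2];B=s['position'][2]-.0112
print('tcp rim px',proj(p,[*c,B+.006]),'plate spigot px',proj(p,[.5046,.1893,.06]))
```

```text
13.7 [0.46864963 0.12496827 0.16973864] [ 4.71518252e-01  8.81856284e-01 -1.80621946e-04] [-1.09  0.36  0.94  2.03 -0.37  0.92 -0.44] [ 0.001  0.001 -0.004 -0.003 -0.     0.002 -0.   ]
tcp rim px (np.float64(255.29873117341222), np.float64(241.02894458011895)) plate spigot px (np.float64(257.64045343952745), np.float64(111.33350857036223))
```

View pics/w6.png

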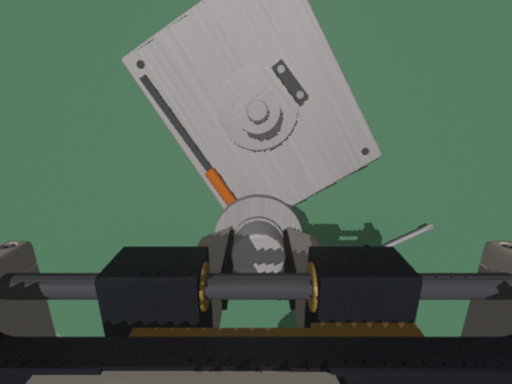

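w6 shows the seated flange's spigot at (257,111) and the held cap's rim arc peaking near (260,197). I'll take their relative offset.

Run:
```python
from f import *
p=np.load('p6.npy',allow_pickle=True).item(); g=cv2.cvtColor(cv2.imread('pics/w6.png'),6)
c=p['tcp'][:2];B=p['tcp'][2]-.0112;T=p['T'][:2,:2];A=61.9
print(g[190:262,258]);
for n,c0,z,r0,sgn,rng in [('spig',ray(p,257.5,111.3,.06)[:2],.06,.010,0,range(-180,180,5)),('rimtop',c,B+.006,.027,1,range(-40,44,2)),('rimbot',c,B,.027,-1,range(-40,44,2))]:
  P=[]
  for a in np.radians(np.array(rng)+A):
    rs=np.arange(r0+.006,r0-.004,-.0002)
    px=np.array([proj(p,[c0[0]+r*np.cos(a),c0[1]+r*np.sin(a),z]) for r in rs],np.float32)
    v=cv2.remap(g,px[:,0][None],px[:,1][None],1)[0].astype(float); d=v[5:]-v[:-5]
    i=(d*sgn).argmax() if sgn else np.abs(d).argmax()
    if abs(d[i])>10: P.append(c0+rs[i+2]*np.array([np.cos(a),np.sin(a)]))
  P=np.array(P); s=least_squares(lambda q:np.hypot(*(P-q).T)-r0,c0,loss='soft_l1',f_scale=.0003)
  print(n,len(P),s.x,1e3*T.T@(s.x-c),'med',np.median(np.abs(s.fun))*1e3)
print('seed spig',1e3*T.T@(ray(p,257.5,111.3,.06)[:2]-c))
```

```text
[152 152 151 151 118  96 102 138 147 147 146 144 146 145 146 145 145 144
 145 145 144 145 145 144 146 145 119 105 131 147 124 103  99  98 102 103
 102 102 103 102 102 103 105 114 138 161 163 157 154 151 148 152 152 153
 154 153 151 153 153 136 100  81  80  81  82  81  82  82  82  80  81  80]
spig 51 [0.50414575 0.18867709] [72.91910002  1.26260676] med 0.465435449228755
rimtop 42 [0.47118231 0.12600757] [2.11072419 1.74340892] med 0.06655422721434795
rimbot 36 [0.47097332 0.12603475] [2.03614505 1.54629323] med 0.06698438166292779
seed spig [73.71110797  1.24530937]
```

send_rows(
  moves=[
    [0.04,-0.0007,0,0,0,0,-1],
    [0.0718,-0.0007,0.01,0,0,0,-1],
    [0.0718,-0.0007,0.055,0,0,0,-1],
    [0.0718,-0.0007,0.085,0,0,0,-1],
    [0.0718,-0.0007,0.094,0,0,0,-1],
    [0.0718,-0.0007,0.094,0,0,0,-1],
    [0.0718,-0.0007,0.094,0,0,0,-1],
    [0.0718,-0.0007,0.097,0,0,0,-1],
    [0.0718,-0.0007,0.099,0,0,0,-1],
    [0.0718,-0.0007,0.1,0,0,0,-1],
    [0.0718,-0.0007,0.101,0,0,0,-1],
  ],
)

```text
t: 14.85
position: [0.5016, 0.1906, 0.069]
ee_rot: [-2.692, -1.619, -0.001]
contact_force: [0.6, 0.1, -0.4]
width: 0.0293
gripper_force: 30.0
```

Run:
```python
from h import *
s=arm.observe();print(s['t'],s['position'],s['contact_force'],s['ft_torque'],s['width'])
```

```text
14.85 [0.50156014 0.19060093 0.06900681] [ 0.63359505  0.1338479  -0.35457205] [-0.12821985  0.12382847 -0.0556805 ] 0.02932201943734751
```

send_rows(
  moves=[
    [0,0,0.001,0,0,0,-1],
    [0,0,0.002,0,0,0,-1],
    [0,0,0.003,0,0,0,-1],
    [0,0,0.004,0,0,0,-1],
    [0,0,0.005,0,0,0,-1],
    [0,0,0.0056,0,0,0,-1],
    [0,0,0.0056,0,0,0,-1],
  ],
)

```text
t: 15.55
position: [0.5014, 0.1903, 0.0632]
ee_rot: [-2.692, -1.619, 0.0]
contact_force: [-1.0, 0.1, 1.0]
width: 0.0292
gripper_force: 30.0
```

Run:
```python
from h import *
s=arm.observe();print(s['t'],s['position'],s['contact_force'],s['ft_torque'],s['width'])
```

```text
15.55 [0.50141378 0.19034339 0.06316172] [-0.99567515  0.07027065  1.04785421] [-0.14186277  0.23857545  0.00426606] 0.029159337980983246
```

Down to the home height (0.0632) with almost no force. Now I'll release, retreat and check.

send_rows(
  moves=[
    [0,0,0.0003,0,0,0,0],
    [0,0,0.0003,0,0,0,0.5],
    [0,0,0.0003,0,0,0,0.5],
    [0,0,0.0003,0,0,0,0.5],
    [0,0,0,0,0,0,0.5],
    [0,0,-0.03,0,0,0,0.5],
    [0,0,-0.08,0,0,0,0.5],
    [0,0,-0.13,0,0,0,0.5],
    [-0.03,0,-0.16,0,0,0,0.5],
    [-0.03,0,-0.16,0,0,0,0.5],
    [-0.03,0,-0.16,0,0,0,0.5],
  ],
)

```text
t: 16.65
position: [0.4874, 0.1639, 0.2238]
ee_rot: [-2.692, -1.618, -0.003]
contact_force: [0.1, 0.5, 0.6]
width: 0.0687
gripper_force: 0.0
```

Run:
```python
from h import *
s=arm.observe();print(s['t'],s['position'],s['contact_force'],s['width'])
im,p=cap('wrist'); sd,q=cap('side'); u,v=map(int,proj(p,[.5046,.1893,.06])); a,b=map(int,proj(q,[.5046,.1893,.045]))
# expected side-view rows of cap: rim bottom edge / top centre if home, and if 8 mm high
for dz in (0,.008): print(dz,'rim ctr',np.round(proj(q,[.5046,.1893,.052+dz]),1),'top ctr',np.round(proj(q,[.5046,.1893,.082+dz]),1))
print('crop origin',a-40,b-50)
v0=max(0,v-80)
o=np.hstack([cv2.resize(im[v0:v0+160,u-80:u+80],(300,300)),cv2.resize(sd[b-50:b+50,a-40:a+40],(480,600),interpolation=2)[:300]]) if 0 else None
A=np.zeros((600,300,3),np.uint8);A[:300]=cv2.resize(im[v0:v0+160,u-80:u+80],(300,300))
cv2.imwrite('pics/end.png',np.hstack([A,cv2.resize(sd[b-50:b+50,a-40:a+40],(480,600),interpolation=2)])[:,:,::-1])
```

```text
16.65 [0.48744773 0.16393878 0.22382044] [0.14660204 0.45066595 0.55685108] 0.06872322421192084
0 rim ctr [249.2 266.4] top ctr [249.4 253.2]
0.008 rim ctr [249.3 262.9] top ctr [249.5 249.6]
crop origin 209 219
```

View pics/end.png

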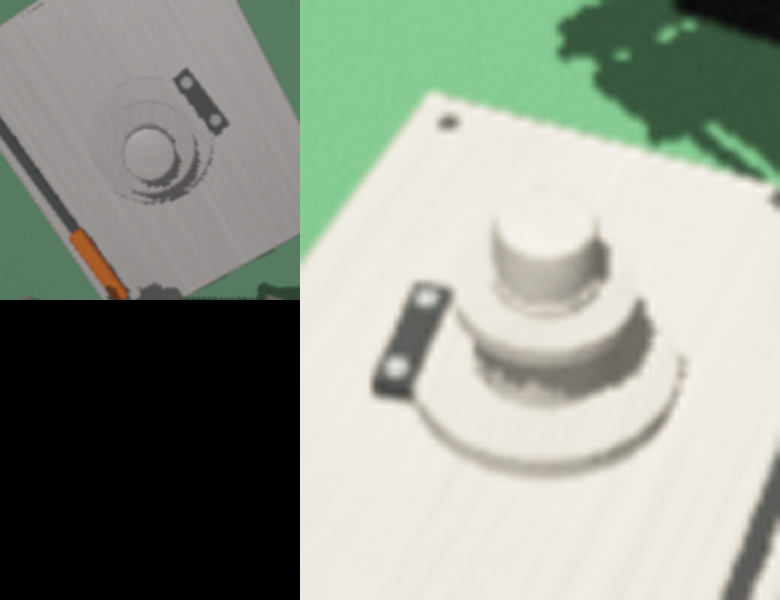

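The cap's top centre is at side pixel (250,256). Fully home predicts row 253 and raised predicts row 250, so the cap is home. The flange is flush with its flat against the bar.

```bash
python3 -c "
from rig import workorder;print(workorder.job_done())"
```

```text
the job is handed in; nothing more can be done
None
```

The flange is seated flush on the plate with its flat against the bar, and the cap is fully home on its spigot. Both are released and the job was handed in after about 17 s (limit 67 s); no verdict was returned.

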